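Lift the egg out of its ring with the tongs and hold it over the dish

ROBOT

A 6-joint arm with a two-finger parallel gripper is mounted at the origin on the work surface. World frame = base frame: x ahead of the robot, y to its left, z up, the work surface at z = 0. Lengths are in m, angles in rad, forces in N, time in s.
With the tool pointing down it reaches from about 0.3 to 0.75 m from the base axis. Payload 8.5 kg.
Tool frame: the origin (TCP) lies between the finger pads; the fingertips stand 25 mm ahead of it and the grasp point (between the pads) lies 6 mm ahead of it (env.tcp_to_tips is the z of the fingertips in the tool frame, in m); z points along the fingers, y is the line along which they close (so a half turn about z gives the same grasp; the last joint's range is limited). The gripper opens to 85 mm and grips with 20 to 120 N. Pads are 22 mm wide; open, the fingers measure 114 mm over their backs; the gripper's body (76 mm by 85 mm) begins 54 mm behind the grasp point. The pads swing forward as they close: fully open they stand 13 mm farther back than shut.
Start: joints at [0.947, 0.381, 1.297, -0, 1.464, -0.215], TCP at [0.219, 0.505, 0.256] pointing down, gripper open.
Joint ranges: [-3.11, 3.11], [-0.89, 2.33], [0.22, 2.48], [-1.42, 4.56], [0.17, 2.85], [-2.88, 2.88]. Speed limits (rad/s): [2.39, 2.39, 3.14, 3.14, 3.14, 3.14].

INTERFACE

Orientations are given as a unit quaternion [w, x, y, z].
In Python, from workcell import env, eyes, job gives the robot as it stands.
- The arm moves only by the shell command python3 -m pendant 'ROWS'. ROWS is JSON, one flat list of numbers, 5 for each row, row after row: the closure, from -1 (fully open) to 1 (shut), then the shift along the tool's x, y, z as a fraction of full scale, then the turn about the tool's z as a fraction of full scale. In form: [fingers, tx, ty, tz, roll, fingers, tx, ty, tz, roll, ...]. A call has 1 to 8 rows; each row is the pose to reach, as a shift and turn from the pose commanded when the call began, along the tool's axes at that moment; what a row does not reach only later rows make up. Full scale, the value 1, is 0.4 m for a shift and 45 degrees for a turn. A row lasts 1/10 s, in which the tool goes at most 50 mm and 8.59 degrees, less where a joint would pass 70% of its speed; a pose out of reach is approached as far as the arm can. A call with a number of a shift or a turn outside -1 to 1 is refused whole. A call with a gripper value outside its range is refused whole. The fingers move at their own pace and stop on an object; the grip force is fixed at half the most. Time passes only in rows, so rows that repeat a pose let the fingers close. It gives the time, the measured TCP pose, the force, the opening and the grip force at its end, in the units of the state.
- env.state(): the state, without advancing time (a new reading comes with each control period).
- eyes.camera(name): name is "scene" or "top" or "wrist"; returns the picture (420x560x3 uint8, red, green, blue); there is no depth.
- eyes.camera_params(name): a dict with "camera_matrix" (3x3 intrinsics, pixels), "distortion" ([k1, k2, p1, p2, k3] as OpenCV has them; the pictures are not rectified), "rvec" (rotation vector, rad) and "tvec" (3), from world to camera coordinates, as OpenCV has them; the wrist camera has in their place "T_tool_cam" (4x4, takes a point from camera to tool coordinates, whose origin is the TCP and whose axes are the flange's). Camera axes: x right, y down, z forward; pixel columns grow to the right and rows downward; lengths in m; the calibration is good to about 2 mm. A picture is of the moment at which its call begins: read the wrist's pose just before it. camera_params takes no time and is no camera call.
- job.close_job(): hands the job in; it is judged then, once.
Trained networks look in the newest picture that a camera, given by its name, has taken for a name from the list of things; names that differ only in an ending like _2 or _b are one class to them, and where a whole thing is asked for, a point or a joint stands for the part that bears it (a point fixed in the world has none). Each returns a list of dicts, best first, with "score" (0 to 1); they miss things now and then, are a little off and sometimes report something else, mostly with a low value. They report only what shows in the picture. A call takes as long as a camera call. They do not tell look-alikes from the thing itself.
- eyes.spot_in(camera, thing): "rect" ([centre column, centre row, width, height] as shares, 0 to 1, of the picture: columns of its width, rows of its height, round what is visible of it).
- eyes.trace(camera, thing): "pixels" (420x560 bool, what is visible of it) and "rect" ([centre column, centre row, width, height] as shares, 0 to 1, of the picture: columns of its width, rows of its height, round what is visible of it).
The state is a dict: "t": time; "q": joint angles; "dq": joint speeds; "effort": joint torques, N m; "ee_pos": TCP position; "tool_rot": TCP orientation; "wrist_force": force on the tool from outside, world axes, zero at the start; "torque": the same for the moment, N m; "opening": finger opening in m; "gripper_force": force on a finger pad.
Only numpy, scipy, OpenCV 4.12 (cv2) and the standard library are available. Lean on these libraries where they do the work, as an engineer would, in place of code of your own. Each camera call takes 0.05 s, during which the arm holds its last target. There are 200 camera calls.

TASK

Pick up the kitchen tongs by their black grips, close them on the boiled egg that stands in the pink silicone ring, lift it out and hold it in the tongs over the middle of the small blue dish, with the egg's underside a good 10 cm above the worktop. Handle the egg with the tongs only, do not drop it, and leave the ring, the dish and everything else standing where they are. Finish while still holding: the gripper stays shut on the tongs and the tongs on the egg.

Things in the scene. Friction and masses are not known exactly. Their poses are not given: they have to be found in the camera images.
- tongs: Steel kitchen tongs, red tips, black grips, 228 mm long, about 100 g, lying on their side: the two 3 mm thick arms stand on edge, 24 mm high, and open and shut level, alike on both sides of the middle plane. Origin: underside, in the middle plane, midway along, near the centre of mass. x from pivot to tips, y across (the way the arms close), z up. Pivot post, 20 mm wide, at x = -100 mm.
- tongs_grip (a point): Where to grip: x = 0, y = 0, z = 12 mm in the tongs' frame, between the black grips (x = -55 to +65 mm). Width there over the outside: about 58 mm open, 37 to 38 mm when shut on the egg (grips then parallel). Squeezed only to about 50 mm, the tongs can be carried with the tips still open round an egg.
- tongs_tip (a point): Point midway between the red tips, at x = +100 mm, y = 0, z = 12 mm in the tongs' frame: the egg's axis belongs here. The tips are shallow V-shaped cups from x = 84 to 116 mm, 24 mm high. The clear gap between them, at its narrowest (front ends), is about 78 mm open and 60 mm when the grips are squeezed to 50 mm.
- tongs_left (a joint): Angle by which the left arm (the right one alike) has closed: 0 open, as it rests; about 0.1 rad shut on the egg; 0.2 rad shut on nothing. The arms spring open: pressing at the grip point takes about 5 N to begin, 8 N when 50 mm wide, 11 N when shut on the egg; of any further squeeze half reaches the egg.
- egg: Brown boiled egg, 50 to 72 g, 44 mm across and 54 mm tall, standing upright, blunt end down, in the hole of the pink ring. Origin at the blunt end, z along the egg's axis to the pointed end. Its underside stands 11 mm above the worktop at the start.
- egg_mid (a point): Centre of the egg at its widest (44 mm across), 23 mm above its blunt end; about 34 mm above the worktop at the start, that is 14 mm above the ring's top.
- egg_ring: Pink silicone ring standing loose on the worktop with the egg in its hole: 60 mm outside, 34 mm hole, 20 mm high. Origin: centre of its underside.
- dish: Small blue ceramic dish, 110 mm across, 18 mm high, loose on the worktop. Origin: centre of its underside. The egg is to be held over its middle.
- tin_low: Lowest of three stacked aluminium tins, each 80 mm across and 48 mm high; bystander. Origin: centre of its underside.
- tin_mid: Middle tin of the stack; bystander.
- tin_top: Top tin of the stack, its lid 144 mm above the worktop; bystander.
- jar: Glass jar with cork stopper, 80 mm across, 139 mm high; bystander. Origin: centre of its underside.
- mug: White mug, 80 mm across, 90 mm high, handle to its +y side; bystander. Origin: centre of its underside.
- mill: Dark wooden pepper mill, 56 mm across, 157 mm high; bystander. Origin: centre of its underside.
Not all that is in view belongs to the job. Of the things that look like the tongs, take the one that is farthest to the robot's right at the start.

How it is judged:
By the outcome, as a careful person would: the job done as asked, in the order asked, and still so for the second after the job is handed in, while the arm keeps its last pose, push and grip.
It also fails if it takes over 42 s, if anything falls off the work surface, if the arm or the gripper's body presses on something with over 40 N, if the wrist force passes 120 N, or if a joint passes its speed limit or range.

## Working session

There is one attempt and no reset: what is moved stays moved. The work goes in short steps, Python scripts to look and compute and a shell command to move; the robot and the scene stay as the last step left them, time stands still between calls to the robot, and variables do not carry over. Pictures are saved under pics/ and viewed, at most 10 in all, crops included, and the job is handed in when it is done.

```bash
mkdir -p pics; ls; python3 - <<'E'
from workcell import env, eyes, job
import cv2
print(env.state())
for n in ("scene","top"):
    im=eyes.camera(n); cv2.imwrite(f"pics/{n}0.png",im[:,:,::-1])
    p=eyes.camera_params(n); print(n,p)
    for t in ("tongs","egg","egg_ring","dish"):
        print(t,[(round(d["score"],2),[round(float(a*b)) for a,b in zip(d["rect"],(560,420,560,420))]) for d in eyes.spot_in(n,t)])
E
```

```text
pics
{'t': 0.0, 'q': array([ 9.46741768e-01,  3.81226530e-01,  1.29824372e+00,  4.06399968e-06,
        1.46358919e+00, -2.15312111e-01]), 'dq': array([ 0.0003499 ,  0.0003387 , -0.00126058, -0.00118647, -0.00083738,
       -0.00098562]), 'effort': array([ 5.40407927e-04, -4.48462951e+01, -2.31274635e+01, -1.41132750e-04,
        4.77865135e-03,  1.59268336e-05]), 'ee_pos': array([0.21846137, 0.50448492, 0.2557011 ]), 'tool_rot': array([-3.00683058e-04,  2.02951669e-01,  9.79188481e-01, -6.68928142e-04]), 'wrist_force': array([-0.60198603, -0.08822579, -0.11383117]), 'torque': array([-0.02740951,  0.03536962, -0.03070007]), 'gripper_force': 0.0, 'opening': 0.08569035937466722}
scene {'camera_matrix': array([[405.82264411,   0.        , 281.52450818],
       [  0.        , 405.82264411, 210.75640978],
       [  0.        ,   0.        ,   1.        ]]), 'distortion': array([0.00603465, 0.        , 0.        , 0.        , 0.        ]), 'rvec': array([ 1.72236467,  1.82724405, -0.73537077]), 'tvec': array([ 0.05286484, -0.31475562,  1.55334288])}
tongs [(0.95, [283, 186, 67, 29]), (0.9, [211, 219, 39, 56])]
egg [(0.55, [374, 232, 9, 19])]
egg_ring [(0.55, [372, 242, 17, 21])]
dish [(0.94, [313, 253, 37, 28]), (0.63, [131, 212, 43, 40])]
top {'camera_matrix': array([[546.64427008,   0.        , 288.59092285],
       [  0.        , 546.64427008, 218.8191154 ],
       [  0.        ,   0.        ,   1.        ]]), 'distortion': array([-0.11456199,  0.        ,  0.        ,  0.        ,  0.        ]), 'rvec': array([ 2.14282827, -2.18028392,  0.12811581]), 'tvec': array([-0.00929126,  0.56918219,  1.5513783 ])}
tongs [(0.9, [368, 245, 57, 70]), (0.76, [287, 305, 69, 13]), (0.75, [439, 236, 42, 29])]
egg [(0.44, [200, 226, 15, 18])]
egg_ring [(0.54, [199, 228, 21, 18])]
dish [(0.94, [259, 206, 40, 35])]
```

View pics/top0.png

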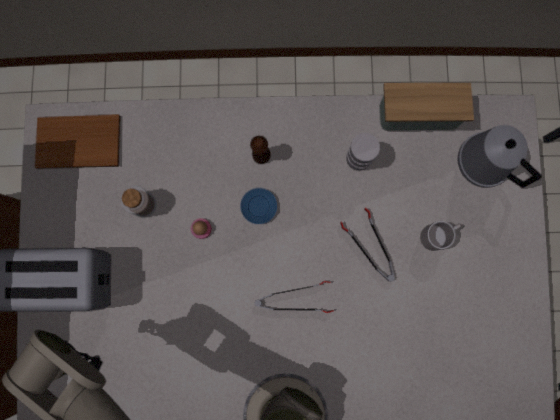

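View pics/scene0.png

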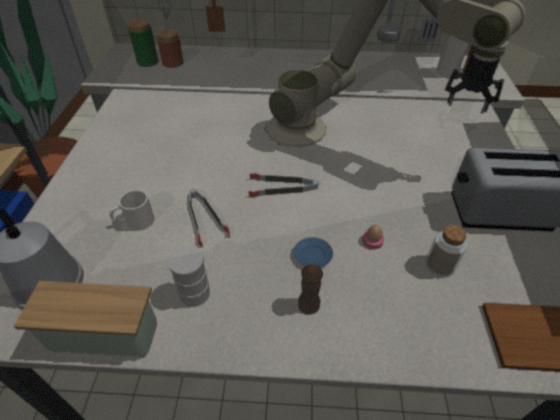

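The top view shows two pairs of tongs: A has its pivot at (391,276) and its tips at (345,226) and (369,211). B has its pivot at (262,302) and its tips at (328,283) and (330,311). The (439,236) hit is the mug. The robot's right is the image's right, so I choose A. The egg and ring are at (200,228) and the dish at (259,206). Next I'll crop A closely and locate everything.

```bash
cat > h.py <<'E'
from workcell import env, eyes, job
import cv2, numpy as np
from scipy.spatial.transform import Rotation as R
def cam(name):
    p=eyes.camera_params(name)
    if name=="wrist":
        s=env.state(); q=s["tool_rot"]
        T=np.eye(4); T[:3,:3]=R.from_quat([*q[1:],q[0]]).as_matrix(); T[:3,3]=s["ee_pos"]
        W=np.linalg.inv(T@p["T_tool_cam"]); Rm,t=W[:3,:3],W[:3,3]
    else: Rm,t=cv2.Rodrigues(p["rvec"])[0],p["tvec"]
    return p["camera_matrix"],p["distortion"],Rm,t
def ground(c,px,z):
    K,D,Rm,t=c
    u=cv2.undistortPoints(np.array(px,float).reshape(-1,1,2),K,D).reshape(-1,2)
    d=np.c_[u,np.ones(len(u))]@Rm; o=-Rm.T@t
    return (o+d*((z-o[2])/d[:,2])[:,None])
def proj(c,P):
    K,D,Rm,t=c
    return cv2.projectPoints(np.array(P,float).reshape(-1,1,3),cv2.Rodrigues(Rm)[0],t,K,D)[0].reshape(-1,2)
def cent(m): y,x=np.nonzero(m); return [x.mean(),y.mean()]
E
python3 - <<'E'
from h import *
im=eyes.camera("top"); c=cam("top"); cs=cam("scene")
cv2.imwrite("pics/crop0.png",cv2.resize(im[195:325,240:420,::-1],None,fx=4.4,fy=4.4,interpolation=cv2.INTER_CUBIC))
for n,z in (("dish",.012),("egg",.05),("egg_ring",.02),("mug",.07),("tin_top",.144),("mill",.12),("jar",.1)):
    for k,cc in(("top",c),("scene",cs)):
        if k=="scene": eyes.camera(k) if n=="dish" else 0
        for d in eyes.trace(k,n)[:2]: print(n,k,round(d["score"],2),np.round(cent(d["pixels"])),ground(cc,cent(d["pixels"]),z).round(3))
print("A",ground(c,[[391,276],[345,226],[369,211]],.024).round(3))
E
```

```text
dish top 0.82 [258. 205.] [[0.613 0.07  0.012]]
dish scene 0.88 [313. 251.] [[0.603 0.069 0.012]]
egg top 0.65 [260. 150.] [[0.772 0.061 0.05 ]]
egg top 0.61 [199. 227.] [[0.549 0.238 0.05 ]]
egg scene 0.73 [374. 232.] [[0.557 0.236 0.05 ]]
egg scene 0.65 [194. 286.] [[ 0.76  -0.226  0.05 ]]
egg_ring top 0.74 [205. 230.] [[0.541 0.226 0.02 ]]
egg_ring scene 0.47 [371. 242.] [[0.566 0.231 0.02 ]]
mug top 0.93 [438. 235.] [[ 0.511 -0.444  0.07 ]]
mug scene 0.57 [135. 210.] [[ 0.53  -0.438  0.07 ]]
tin_top top 0.78 [364. 148.] [[ 0.748 -0.231  0.144]]
tin_top scene 0.82 [187. 265.] [[ 0.766 -0.227  0.144]]
tin_top scene 0.6 [196. 297.] [[ 0.848 -0.188  0.144]]
mill top 0.56 [260. 149.] [[0.755 0.057 0.12 ]]
mill scene 0.94 [310. 289.] [[0.797 0.055 0.12 ]]
jar top 0.58 [139. 201.] [[0.618 0.402 0.1  ]]
jar scene 0.7 [446. 251.] [[0.652 0.395 0.1  ]]
jar scene 0.49 [374. 233.] [[0.603 0.222 0.1  ]]
A [[ 0.398 -0.313  0.024]
 [ 0.546 -0.183  0.024]
 [ 0.589 -0.255  0.024]]
```

View pics/crop0.png

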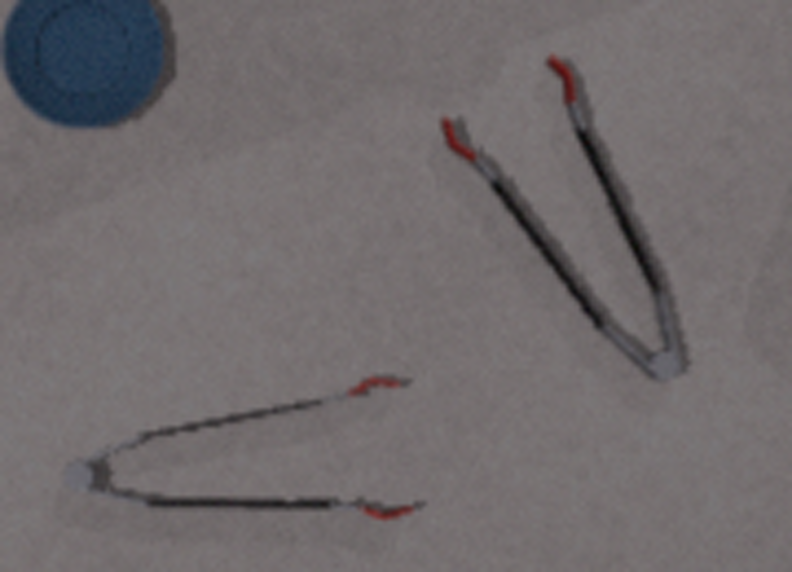

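The crop confirms A. Its pivot is at crop (665,363) and its front tips are at (446,122) and (551,60).

```bash
cat >> h.py <<'E'
def go(P,yawy=None):
    "rows' numbers from here to TCP P, tool y at angle yawy (deg)"
    s=env.state(); q=s["tool_rot"]; M=R.from_quat([*q[1:],q[0]]).as_matrix()
    d=M.T@(np.array(P)-s["ee_pos"])
    ang=np.degrees(np.arctan2(M[1,1],M[0,1])); roll=0 if yawy is None else -(yawy-ang)
    print("shift/0.4",(d/.4).round(4),"m",d.round(4),"roll/45",round(((roll+180)%360-180)/45,4),"tool y at",ang.round(2),"tilt",M[:,2].round(3))
E
python3 - <<'E'
from h import *
c=cam("top")
f=lambda a:[a[0]/4.4+240-.4,a[1]/4.4+195-.4]
g=ground(c,[f((665,363)),f((446,122)),f((551,60))],.024); print(g.round(3),np.linalg.norm(g[1]-g[2]))
t=(g[1]+g[2])/2; d=t-g[0]; L=np.linalg.norm(d); print(L,np.degrees(np.arctan2(d[1],d[0])), "org",g[0]+d*100/216)
print(eyes.camera_params("wrist"))
o=g[0]+d*100/216
go([o[0],o[1],.23],np.degrees(np.arctan2(d[1],d[0]))-90)
E
```

```text
[[ 0.395 -0.312  0.024]
 [ 0.557 -0.172  0.024]
 [ 0.597 -0.243  0.024]] 0.08188167535631873
0.21008942983370119 29.848302083855245 org [ 0.47937929 -0.2635518   0.024     ]
{'camera_matrix': array([[357.38725219,   0.        , 275.34099252],
       [  0.        , 357.38725219, 214.97313852],
       [  0.        ,   0.        ,   1.        ]]), 'distortion': array([0.01371774, 0.        , 0.        , 0.        , 0.        ]), 'T_tool_cam': array([[ 8.04012788e-04, -9.47838885e-01, -3.18748808e-01,
         8.23970991e-02],
       [ 9.99999577e-01,  6.19669786e-04,  6.79736907e-04,
        -3.79888801e-05],
       [-4.46762066e-04, -3.18749220e-01,  9.47838982e-01,
        -1.16995998e-01],
       [ 0.00000000e+00,  0.00000000e+00,  0.00000000e+00,
         1.00000000e+00]])}
shift/0.4 [-1.3616 -1.5032  0.0657] m [-0.5446 -0.6013  0.0263] roll/45 2.8162 tool y at 66.58 tilt [-0.  0. -1.]
```

```bash
python3 -m pendant '[-1,-0.68,-0.75,0.0,0.95,-1,-0.68,-0.75,0.0,0.95,-1,-0.68,-0.75,0.0,0.95,-1,-0.68,-0.75,0.0,0.95,-1,-0.68,-0.75,0.0,0.95,-1,-0.68,-0.75,0.0,0.95,-1,-0.68,-0.75,0.0,0.95,-1,-0.68,-0.75,0.0,0.95]' 
python3 -c "
from h import *
go([.479,-.264,.23],-60)"
```

```text
t: 2.1
ee_pos: [0.3475, 0.1241, 0.2566]
tool_rot: [0.0, 0.546, 0.838, 0.0]
wrist_force: [1.4, 0.4, 0.7]
opening: 0.085
gripper_force: 0.0
shift/0.4 [-1.0202 -0.0916  0.0669] m [-0.4081 -0.0366  0.0268] roll/45 1.8631 tool y at 23.84 tilt [ 0.001  0.    -1.   ]
```

```bash
python3 -m pendant '[-1,-0.98,-0.09,0.0,1,-1,-0.98,-0.09,0.0,1,-1,-0.98,-0.09,0.0,1,-1,-0.98,-0.09,0.0,1,-1,-0.98,-0.09,0.0,1,-1,-0.98,-0.09,0.0,1,-1,-0.98,-0.09,0.0,1,-1,-0.98,-0.09,0.0,1]' 
python3 -c "
from h import *
go([.479,-.264,.23],-60)"
```

```text
t: 2.9
ee_pos: [0.4731, -0.2498, 0.2562]
tool_rot: [0.0, 0.825, 0.565, -0.0]
wrist_force: [-0.2, 0.7, 0.5]
opening: 0.0854
gripper_force: 0.0
shift/0.4 [-0.0278  0.0266  0.0656] m [-0.0111  0.0107  0.0262] roll/45 0.8616 tool y at -21.23 tilt [ 0. -0. -1.]
```

```bash
python3 -m pendant '[-1,-0.03,0.03,0.06,0.86,-1,-0.03,0.03,0.06,0.86,-1,-0.03,0.03,0.06,0.86,-1,-0.03,0.03,0.06,0.86,-1,-0.03,0.03,0.06,0.86,-1,-0.03,0.03,0.06,0.86,-1,-0.03,0.03,0.06,0.86]' 
python3 - <<'E'
from h import *
go([.479,-.264,.23],-60)
c=cam("wrist"); im=eyes.camera("wrist"); 
np.save("c.npy",np.array([0])); cv2.imwrite("pics/w1.png",im[:,:,::-1])
for d in eyes.spot_in("wrist","tongs"): print(d)
print(proj(c,[[.395,-.312,.024],[.557,-.172,.024],[.597,-.243,.024]]))
E
```

```text
t: 3.6
ee_pos: [0.4797, -0.2627, 0.2324]
tool_rot: [0.0, 0.965, 0.261, 0.0]
wrist_force: [-0.1, 0.6, -0.4]
opening: 0.0855
gripper_force: 0.0
shift/0.4 [-0.0031  0.002   0.0059] m [-0.0012  0.0008  0.0024] roll/45 0.0057 tool y at -59.74 tilt [ 0. -0. -1.]
{'rect': [0.5001, 0.4129, 0.1959, 0.5581], 'score': 0.73}
{'rect': [0.1085, 0.5229, 0.2137, 0.2829], 'score': 0.64}
[[275.51998726 280.0007593 ]
 [228.57969083  55.46758965]
 [326.34625328  57.14124238]]
```

View pics/w1.png

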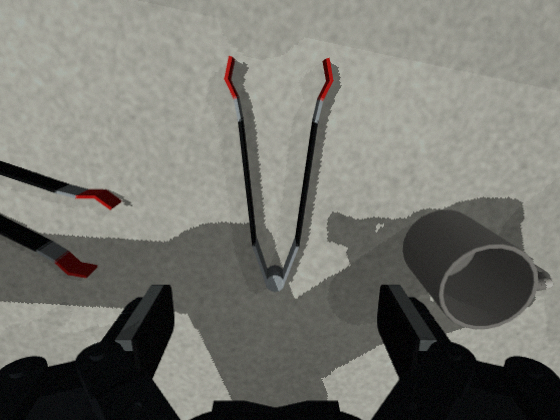

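The wrist view shows tongs A with its pivot at (275,273) and tips at (231,57) and (327,59). The grip ends are at (241,122)/(254,244) on the left and (316,122)/(297,244) on the right. This agrees with the projected estimate.

```bash
python3 - <<'E'
from h import *
c=cam("wrist")
g=ground(c,[[241,122],[316,122],[254,244],[297,244],[230.5,57],[327.5,59],[275,273]],.024)
print(g.round(4))
far=(g[0]+g[1])/2; near=(g[2]+g[3])/2; tip=(g[4]+g[5])/2; d=far-near
print("len",np.linalg.norm(d),"yaw grips",np.degrees(np.arctan2(d[1],d[0])))
e=tip-g[6]; a=np.degrees(np.arctan2(e[1],e[0])); print("yaw all",a,np.linalg.norm(e))
print("org",near+d*55/120, g[6]+e*100/216)
o=near+d*55/120
go([o[0],o[1],.12],a-90)
E
```

```text
[[ 0.5151 -0.2065  0.024 ]
 [ 0.5485 -0.2637  0.024 ]
 [ 0.4188 -0.2734  0.024 ]
 [ 0.4402 -0.3101  0.024 ]
 [ 0.5568 -0.174   0.024 ]
 [ 0.5963 -0.2447  0.024 ]
 [ 0.4016 -0.3075  0.024 ]]
len 0.11691510205031799 yaw grips 28.98133897502302
yaw all 29.290013570607073 0.20060247684144886
org [ 0.476373   -0.26580403  0.024     ] [ 0.48261237 -0.26202431  0.024     ]
shift/0.4 [-0.011   0.0025  0.2809] m [-0.0044  0.001   0.1124] roll/45 0.0207 tool y at -59.78 tilt [ 0. -0. -1.]
```

```bash
python3 -c "
from h import *
print(env.tcp_to_tips)
go([.477,-.265,.027],-60.8)"
```

```text
0.025
shift/0.4 [-0.0087  0.0016  0.5134] m [-0.0035  0.0006  0.2054] roll/45 0.0227 tool y at -59.78 tilt [ 0. -0. -1.]
```

```bash
python3 -m pendant '[-1,-0.009,0.002,0.12,0.02,-1,-0.009,0.002,0.24,0.02,-1,-0.009,0.002,0.35,0.02,-1,-0.009,0.002,0.42,0.02,-1,-0.009,0.002,0.47,0.02,-1,-0.009,0.002,0.5,0.02,-1,-0.009,0.002,0.513,0.02,-1,-0.009,0.002,0.513,0.02]'; python3 -m pendant '[-0.4,0,0,0,0,-0.4,0,0,0,0,-0.4,0,0,0,0,-0.4,0,0,0,0,-0.4,0,0,0,0]'
```

```text
t: 4.5
ee_pos: [0.477, -0.2653, 0.0272]
tool_rot: [0.0, 0.968, 0.252, 0.0]
wrist_force: [-0.2, 0.2, 0.5]
opening: 0.0854
gripper_force: 0.0
t: 5.0
ee_pos: [0.4773, -0.2655, 0.0279]
tool_rot: [0.001, 0.968, 0.252, 0.0]
wrist_force: [-0.3, 0.4, 6.1]
opening: 0.0598
gripper_force: 3.4
```

```bash
python3 -m pendant '[-0.3,0,0,-0.005,0,-0.25,0,0,-0.008,0,-0.2,0,0,-0.01,0,-0.2,0,0,-0.01,0,-0.2,0,0,-0.01,0,-0.2,0,0,-0.01,0]'
python3 - <<'E'
from h import *
go([0,0,0])
im=eyes.camera("wrist"); cv2.imwrite("pics/w2.png",im[:,:,::-1])
E
```

```text
t: 5.6
ee_pos: [0.4769, -0.2651, 0.031]
tool_rot: [-0.0, 0.968, 0.252, -0.0]
wrist_force: [0.8, 0.7, -1.3]
opening: 0.0512
gripper_force: 6.6
shift/0.4 [-0.7167 -1.1606  0.0779] m [-0.2867 -0.4642  0.0312] roll/45 0.0 tool y at -60.77 tilt [-0.  0. -1.]
```

View pics/w2.png

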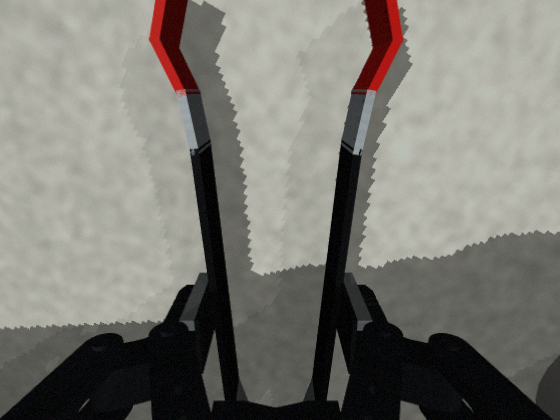

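The view shows both pads on the black grips, symmetric, at 51 mm. The V vertices of the cups' upper edges are at (152,39) and (401,40), and the red/steel border is at (176,91) and (376,91). Now I'll lift and compute the tip position in the tool frame.

```bash
python3 - <<'E'
from h import *
c=cam("wrist"); g=ground(c,[[152,39],[401,40],[176,91],[376,91]],.024)
s=env.state(); q=s["tool_rot"]; M=R.from_quat([*q[1:],q[0]]).as_matrix()
print(((g-s["ee_pos"])@M).round(4))
E
python3 -m pendant '[-0.22,0,0,-0.01,0,-0.22,0,0,-0.03,0,-0.22,0,0,-0.08,0,-0.22,0,0,-0.15,0,-0.22,0,0,-0.22,0,-0.22,0,0,-0.27,0,-0.22,0,0,-0.3,0,-0.22,0,0,-0.3,0]'
python3 - <<'E'
from h import *
c=cam("wrist")
im=eyes.camera("wrist"); cv2.imwrite("pics/w3.png",im[:,:,::-1])
E
```

```text
[[ 0.0985 -0.0387  0.007 ]
 [ 0.0982  0.0391  0.007 ]
 [ 0.0832 -0.0326  0.007 ]
 [ 0.0832  0.0327  0.007 ]]
t: 6.45
ee_pos: [0.4773, -0.2655, 0.1527]
tool_rot: [0.001, 0.968, 0.252, 0.001]
wrist_force: [-0.0, -0.6, -1.7]
opening: 0.052
gripper_force: 6.4
```

View pics/w3.png

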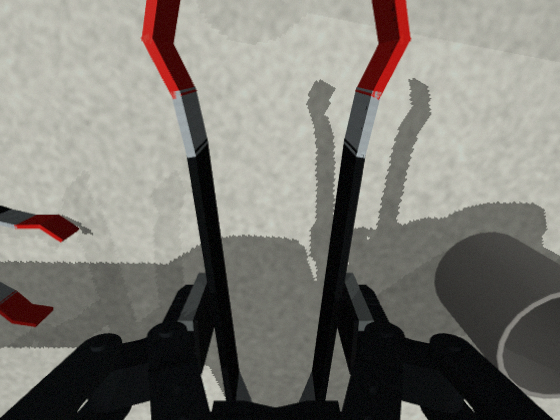

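The tongs are lifted and level, with the mug clear. Moving to a point above the egg for a close look.

```bash
python3 -c "
from h import *
go([.483,.198,.2],-60.8)"
```

```text
shift/0.4 [ 0.5787 -1.003  -0.1221] m [ 0.2315 -0.4012 -0.0489] roll/45 0.0006 tool y at -60.77 tilt [ 0.001 -0.    -1.   ]
```

```bash
python3 -m pendant '[-0.22,0.03,-0.06,-0.03,0,-0.22,0.08,-0.14,-0.06,0,-0.22,0.14,-0.24,-0.09,0,-0.22,0.2,-0.35,-0.12,0,-0.22,0.26,-0.45,-0.12,0,-0.22,0.32,-0.55,-0.12,0,-0.22,0.38,-0.66,-0.12,0,-0.22,0.44,-0.76,-0.12,0]'
python3 -m pendant '[-0.22,0.05,-0.09,0,0,-0.22,0.09,-0.16,0,0,-0.22,0.12,-0.21,0,0,-0.22,0.14,-0.24,0,0,-0.22,0.14,-0.24,0,0,-0.22,0.14,-0.24,0,0]'
python3 - <<'E'
from h import *
c=cam("wrist")
im=eyes.camera("wrist"); cv2.imwrite("pics/w4.png",im[:,:,::-1])
for n,z in(("egg",.04),("egg_ring",.02)):
    for d in eyes.spot_in("wrist",n): 
        r=np.array(d["rect"])*[560,420,560,420]; print(n,d["score"],r.round(1),ground(c,r[:2],z).round(4))
for Pz in (.011,.034,.065): print(proj(c,[[.553,.237,Pz]]))
E
```

```text
t: 7.3
ee_pos: [0.4812, 0.0881, 0.198]
tool_rot: [-0.0, 0.968, 0.252, -0.001]
wrist_force: [1.6, -1.0, -1.4]
opening: 0.0525
gripper_force: 6.4
t: 7.9
ee_pos: [0.484, 0.1965, 0.1985]
tool_rot: [0.0, 0.968, 0.252, -0.001]
wrist_force: [-0.1, -0.8, -0.7]
opening: 0.052
gripper_force: 6.4
egg 0.96 [269.5 103.2  56.9  64.5] [[0.5478 0.2375 0.04  ]]
[[273.79541104  96.72944081]]
[[273.62526807  97.00329208]]
[[273.34666687  97.45170504]]
```

View pics/w4.png

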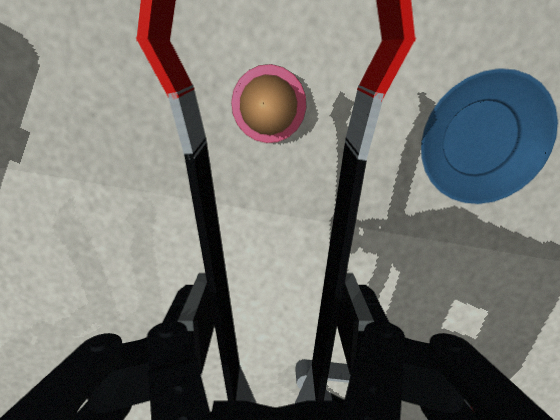

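The egg and ring are concentric at (269.5,104), seen straight from above. The cup vertices are at (138,39) and (414,39), and the dish is at about (489,136).

```bash
python3 - <<'E'
from h import *
c=cam("wrist"); s=env.state(); q=s["tool_rot"]; M=R.from_quat([*q[1:],q[0]]).as_matrix()
v=((ground(c,[[138,39],[414,39]],s["ee_pos"][2]-.007)-s["ee_pos"])@M); print(v.round(4))
e=ground(c,[[269.5,104]],.035)[0]; e2=ground(c,[[269.5,104]],.02)[0]; print(e.round(4),e2.round(4))
print("dish",ground(c,[[489,136]],.016).round(4))
tip=M@[.0985,v[:,1].mean(),0]
P=e-tip
go([P[0],P[1],.12]); go([P[0],P[1],.057])
E
```

```text
[[ 0.0984 -0.0431  0.007 ]
 [ 0.0985  0.0431  0.007 ]]
[0.5475 0.2369 0.035 ] [0.5471 0.2369 0.02  ]
dish [[0.6124 0.0675 0.016 ]]
shift/0.4 [-0.0584 -0.0119  0.1975] m [-0.0234 -0.0048  0.079 ] roll/45 0.0 tool y at -60.85 tilt [-0. -0. -1.]
shift/0.4 [-0.0583 -0.0119  0.355 ] m [-0.0233 -0.0048  0.142 ] roll/45 0.0 tool y at -60.85 tilt [-0. -0. -1.]
```

```bash
python3 -m pendant '[-0.22,-0.03,-0.006,0.03,0,-0.22,-0.058,-0.012,0.08,0,-0.22,-0.058,-0.012,0.14,0,-0.22,-0.058,-0.012,0.18,0,-0.22,-0.058,-0.012,0.2,0,-0.22,-0.058,-0.012,0.2,0]'
python3 - <<'E'
from h import *
c=cam("wrist"); s=env.state(); q=s["tool_rot"]; M=R.from_quat([*q[1:],q[0]]).as_matrix()
im=eyes.camera("wrist"); cv2.imwrite("pics/w5.png",im[:,:,::-1])
for d in eyes.trace("wrist","egg"):
    m=cent(d["pixels"]); print(d["score"],m,np.array(d["rect"])*[560,420,560,420]); print(((ground(c,m,.042)-s["ee_pos"])@M).round(4))
E
```

```text
t: 8.65
ee_pos: [0.4614, 0.1895, 0.1186]
tool_rot: [-0.0, 0.968, 0.252, -0.001]
wrist_force: [0.8, -0.5, -0.3]
opening: 0.0524
gripper_force: 6.4
0.64 [np.float64(273.97354045749404), np.float64(60.992659610788664)] [276.024  59.556  83.384  95.886]
[[ 0.0978 -0.0009  0.0764]]
```

View pics/w5.png

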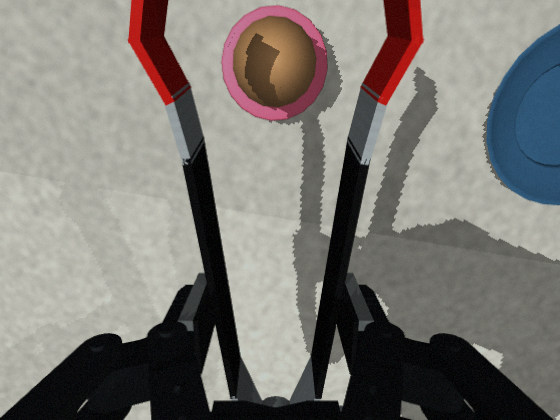

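Holding this view against the earlier ones, the cups look larger: the vertices are now at (130,39) and (421,39), against 152 and 401 before. The tongs are slowly pitching tips-up in the light grip. To fix this I'll back off to a clear spot, level the tongs on the worktop and regrip a little nearer the pivot.

```bash
python3 -c "
from h import *
c=cam('top'); print(ground(c,[[262,302]],.024)); go([.38,.213,.06],-60.8)"
python3 -m pendant '[-0.22,-0.05,-0.05,0,0,-0.22,-0.1,-0.1,0,0,-0.22,-0.15,-0.15,0,0,-0.22,-0.15,-0.15,0.06,0,-0.22,-0.15,-0.15,0.12,0,-0.22,-0.15,-0.15,0.15,0,-0.22,-0.15,-0.15,0.15,0]'
python3 -c "
from h import *
go([.38,.213,.030],-60.8)"
```

```text
[[0.33074582 0.06139179 0.024     ]]
shift/0.4 [-0.1507 -0.1506  0.1492] m [-0.0603 -0.0603  0.0597] roll/45 0.0001 tool y at -60.8 tilt [ 0.001  0.    -1.   ]
t: 9.45
ee_pos: [0.3798, 0.213, 0.0588]
tool_rot: [0.0, 0.968, 0.252, -0.001]
wrist_force: [-0.2, 0.1, -0.2]
opening: 0.0522
gripper_force: 6.4
shift/0.4 [0.0005 0.0002 0.072 ] m [0.0002 0.0001 0.0288] roll/45 0.0007 tool y at -60.77 tilt [-0.001 -0.    -1.   ]
```

Next: press down slowly to level the tongs, release, shift 5 mm back and regrip a little tighter.

```bash
python3 -m pendant '[-0.22,0,0,0.02,0,-0.22,0,0,0.035,0,-0.22,0,0,0.05,0,-0.22,0,0,0.06,0,-0.22,0,0,0.068,0,-0.22,0,0,0.07,0,-0.22,0,0,0.07,0]'
python3 -m pendant '[-0.5,0,0,0,0,-0.5,0,0,0,0,-0.5,-0.012,0,0,0,-0.5,-0.012,0,0,0,-0.25,-0.012,0,0,0,-0.27,-0.012,0,0,0,-0.27,-0.012,0,0,0,-0.27,-0.012,0,0,0]'
python3 - <<'E'
from h import *
im=eyes.camera("wrist"); cv2.imwrite("pics/w6.png",im[:,:,::-1]); go([0,0,0])
# cup upper-edge extremes by colour
def verts(im):
    r=(im[:,:,0].astype(int)-np.maximum(im[:,:,1],im[:,:,2])>60)&(np.abs(np.arange(560)-276)>70); y,x=np.nonzero(r); return [(int(x[m].min() if k else x[m].max()),int(y[m].max()),int(np.median(y[m&(x==(x[m].min() if k else x[m].max()))]))) for k,m in((1,x<276),(0,x>276))]
print(verts(im))
for n in("w2","w3","w4","w5"): print(n,verts(cv2.imread(f"pics/{n}.png")[:,:,::-1]))
E
```

```text
t: 10.15
ee_pos: [0.3798, 0.2131, 0.0311]
tool_rot: [0.0, 0.968, 0.252, -0.0]
wrist_force: [0.3, 0.6, -0.8]
opening: 0.0522
gripper_force: 6.4
t: 10.95
ee_pos: [0.3757, 0.2107, 0.0314]
tool_rot: [0.0, 0.968, 0.252, 0.0]
wrist_force: [-0.7, 0.2, 6.1]
opening: 0.0541
gripper_force: 4.7
shift/0.4 [-1.077   0.0012  0.0781] m [-0.4308  0.0005  0.0313] roll/45 0.0 tool y at -60.77 tilt [ 0.  0. -1.]
[(137, 74, 15), (413, 74, 15)]
w2 [(149, 95, 38), (403, 93, 39)]
w3 [(0, 326, 311), (410, 99, 38)]
w4 [(136, 97, 38), (415, 101, 38)]
w5 [(128, 104, 40), (423, 105, 39)]
```

```bash
python3 -m pendant '[-0.3,0,0,-0.003,0,-0.3,0,0,-0.006,0,-0.3,0,0,-0.006,0,-0.3,0,0,-0.006,0,-0.3,0,0,-0.006,0]'
python3 - <<'E'
from h import *
im=eyes.camera("wrist"); cv2.imwrite("pics/w7.png",im[:,:,::-1])
r=lambda a:a[:,:,0].astype(int)-np.maximum(a[:,:,1],a[:,:,2])>60
y,x=np.nonzero(r(im)); print(x.min(),x.max(),y[x<276].max(),y[x>276].max())
E
```

```text
t: 11.5
ee_pos: [0.3757, 0.2107, 0.0335]
tool_rot: [-0.0, 0.968, 0.252, -0.0]
wrist_force: [-0.4, 0.2, -0.2]
opening: 0.0556
gripper_force: 5.6
131 420 71 72
```

A larger value means more closed, so I need about -0.16 for 50 mm.

```bash
python3 -m pendant '[-0.2,0,0,-0.001,0,-0.16,0,0,-0.002,0,-0.16,0,0,-0.002,0,-0.16,0,0,-0.002,0]'
cat >> h.py <<'E'
def redw(name):
    im=eyes.camera("wrist"); cv2.imwrite(f"pics/{name}.png",im[:,:,::-1])
    m=im[:,:,0].astype(int)-np.maximum(im[:,:,1],im[:,:,2])>60; m[:,180:370]=0; m[110:]=0
    y,x=np.nonzero(m); print("red",x.min(),x.max(),y[x<276].max(),y[x>276].max(), np.median(y[x==x.min()]),np.median(y[x==x.max()]))
E
python3 -c "
from h import *
redw('w8')"
python3 -m pendant '[-0.16,0,0,-0.01,0,-0.16,0,0,-0.03,0,-0.16,0,0,-0.05,0,-0.16,0,0,-0.06,0,-0.16,0,0,-0.065,0,-0.16,0,0,-0.065,0]'
python3 -c "
from h import *
redw('w9')"
```

```text
t: 11.95
ee_pos: [0.3756, 0.2107, 0.0343]
tool_rot: [0.0, 0.968, 0.252, 0.0]
wrist_force: [1.0, -0.4, -0.8]
opening: 0.0495
gripper_force: 7.2
red 150 400 68 74 15.0 14.5
t: 12.6
ee_pos: [0.3757, 0.2108, 0.0606]
tool_rot: [0.0, 0.968, 0.252, 0.0]
wrist_force: [0.2, -0.5, -1.2]
opening: 0.0498
gripper_force: 7.2
red 149 401 74 69 14.0 14.5
```

The tongs are stable now (red width 250 → 252 px). Working out the approach:

```bash
python3 - <<'E'
from h import *
c=cam("wrist"); s=env.state(); q=s["tool_rot"]; M=R.from_quat([*q[1:],q[0]]).as_matrix()
v=((ground(c,[[151,15],[400,15]],s["ee_pos"][2]-.0103)-s["ee_pos"])@M); print(v.round(4))
e=np.array([.5475,.2369,0]); P=e-M@[v[:,0].mean(),v[:,1].mean(),0]
go([P[0],P[1],.058])
E
```

```text
[[ 0.1057 -0.0393  0.0103]
 [ 0.1057  0.039   0.0103]]
shift/0.4 [0.1426 0.1531 0.0061] m [0.0571 0.0612 0.0024] roll/45 0.0 tool y at -60.77 tilt [ 0.  0. -1.]
```

```bash
python3 -m pendant '[-0.16,0,0.05,0,0,-0.16,0,0.1,0,0,-0.16,0,0.14,0.003,0,-0.16,0,0.152,0.006,0,-0.16,0,0.152,0.006,0,-0.16,0,0.152,0.006,0]'
python3 -m pendant '[-0.16,0.02,0,0,0,-0.16,0.05,0,0,0,-0.16,0.08,0,0,0,-0.16,0.11,0,0,0,-0.16,0.135,0,0,0,-0.16,0.144,0,0,0,-0.16,0.144,0,0,0,-0.16,0.144,0,0,0]'
python3 -c "
from h import *
redw('w10'); go([0,0,0]); eyes.camera('scene')
im=eyes.camera('scene'); a=im[190:280,300:420]; cv2.imwrite('pics/s10.png',cv2.resize(a[:,:,::-1],None,fx=5,fy=5,interpolation=cv2.INTER_CUBIC))
a=cv2.imread('pics/w10.png')[0:300,60:500]; b=cv2.imread('pics/s10.png'); b=cv2.resize(b,(400,300)); cv2.imwrite('pics/m10.png',np.hstack([cv2.resize(a,(400,273))[:273],b[:273]]))"
```

```text
t: 13.25
ee_pos: [0.4049, 0.1581, 0.0578]
tool_rot: [-0.0, 0.968, 0.252, -0.0]
wrist_force: [0.0, -0.9, -0.4]
opening: 0.0497
gripper_force: 7.2
t: 14.05
ee_pos: [0.4552, 0.1858, 0.0578]
tool_rot: [-0.0, 0.968, 0.252, -0.0]
wrist_force: [-0.4, -0.4, -0.9]
opening: 0.0496
gripper_force: 7.2
red 149 401 74 74 14.0 14.5
shift/0.4 [-1.2196 -0.1504  0.1454] m [-0.4878 -0.0601  0.0582] roll/45 0.0 tool y at -60.77 tilt [-0.001 -0.    -1.   ]
```

View pics/m10.png

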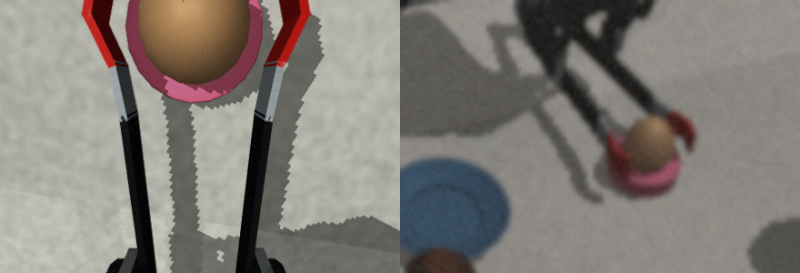

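The egg sits centred between the cups: egg mid 195, cup mid 196.5 in the left panel. In the right panel the cups are above the ring. Closing gradually.

```bash
python3 -m pendant '[-0.1,0,0,-0.003,0,-0.04,0,0,-0.005,0,0.02,0,0,-0.005,0,0.08,0,0,-0.005,0,0.14,0,0,-0.005,0,0.2,0,0,-0.005,0,0.2,0,0,-0.005,0,0.2,0,0,-0.005,0]'
```

```text
t: 15.0
ee_pos: [0.4556, 0.1858, 0.06]
tool_rot: [-0.0, 0.968, 0.252, 0.0]
wrist_force: [-0.5, -0.4, 1.0]
opening: 0.0357
gripper_force: 59.8
```

```bash
python3 -m pendant '[0.2,0,0,-0.01,0,0.2,0,0,-0.03,0,0.2,0,0,-0.06,0,0.2,0,0,-0.1,0,0.2,0,0,-0.15,0,0.2,0,0,-0.2,0,0.2,0,0,-0.22,0,0.2,0,0,-0.22,0]'
python3 -c "
from h import *
redw('w11'); im=eyes.camera('scene'); a=im[150:290,270:430]; b=cv2.resize(a[:,:,::-1],(400,350),interpolation=cv2.INTER_CUBIC); 
a=cv2.resize(cv2.imread('pics/w11.png'),(400,300)); a=np.vstack([a,np.zeros((50,400,3),np.uint8)]); cv2.imwrite('pics/m11.png',np.hstack([a,b]))
c=cam('wrist'); 
go([0,0,0])"
```

```text
t: 15.8
ee_pos: [0.4559, 0.1859, 0.1489]
tool_rot: [0.0, 0.968, 0.252, 0.001]
wrist_force: [0.4, -0.6, -1.6]
opening: 0.0359
gripper_force: 60.0Traceback (most recent call last):
  File "<string>", line 3, in <module>
    redw('w11'); im=eyes.camera('scene'); a=im[150:290,270:430]; b=cv2.resize(a[:,:,::-1],(400,350),interpolation=cv2.INTER_CUBIC);
    ~~~~^^^^^^^
  File "h.py", line 30, in redw
    y,x=np.nonzero(m); print("red",x.min(),x.max(),y[x<276].max(),y[x>276].max(), np.median(y[x==x.min()]),np.median(y[x==x.max()]))
                                   ~~~~~^^
    return umr_minimum(a, axis, None, out, keepdims, initial, where)
ValueError: zero-size array to reduction operation minimum which has no identity
```

```bash
python3 - <<'E'
from h import *
eyes.camera("wrist"); eyes.camera("scene"); eyes.camera("top")
cs=cam("scene");M=None
s=env.state(); q=s["tool_rot"]; M=R.from_quat([*q[1:],q[0]]).as_matrix()
tip=s["ee_pos"]+M@[.1045,0,.022]; print("tip",tip)
for k in("scene","top","wrist"):
    print(k,"expected egg px",proj(cam(k),[tip]).round(),"ring px",proj(cam(k),[[.5475,.237,.012]]).round())
    for n in("egg","egg_ring"):
        for d in eyes.spot_in(k,n)[:3]: print(n,round(d["score"],2),(np.array(d["rect"])*[560,420,560,420]).round(1))
e=[.6124-.0,.0675]; 
print("dish avg (.610,.068)"); P=np.array([.611,.068,0])-M@[.1045,0,0]; go([P[0],P[1],.19])
E
```

```text
tip [0.546338   0.23672741 0.12484581]
scene expected egg px [[379. 211.]] ring px [[372. 239.]]
egg 0.54 [381.6 211.9  10.3  18.4]
egg_ring 0.71 [372.5 241.8  15.2  19.2]
top expected egg px [[195. 225.]] ring px [[202. 228.]]
egg 0.54 [207.6 257.2  48.6  64.3]
egg 0.48 [193.  222.6  15.5  17.1]
egg_ring 0.63 [207.8 224.2  10.4  10.8]
wrist expected egg px [[276.  27.]] ring px [[276.  56.]]
egg 0.81 [276.   47.  121.5  93.9]
egg_ring 0.64 [276.   89.3  76.5  29.5]
dish avg (.610,.068)
shift/0.4 [-0.0659  0.4467 -0.1059] m [-0.0264  0.1787 -0.0424] roll/45 0.0 tool y at -60.77 tilt [-0.001 -0.    -1.   ]
```

The egg is in the tongs (scene 381,212, as predicted) and the ring stayed put at (372,241). Moving over the dish gently.

```bash
python3 -m pendant '[0.2,0,0.01,-0.03,0,0.2,-0.005,0.04,-0.06,0,0.2,-0.015,0.09,-0.09,0,0.2,-0.025,0.15,-0.1,0,0.2,-0.035,0.21,-0.1,0,0.2,-0.045,0.27,-0.1,0,0.2,-0.055,0.33,-0.1,0,0.2,-0.06,0.37,-0.1,0]'
python3 -m pendant '[0.2,-0.002,0.04,0,0,0.2,-0.005,0.065,0,0,0.2,-0.006,0.077,0,0,0.2,-0.006,0.077,0,0,0.2,-0.006,0.077,0,0,0.2,-0.006,0.077,0,0]'
python3 - <<'E'
from h import *
W=eyes.camera("wrist"); S=eyes.camera("scene"); T=eyes.camera("top")
s=env.state(); q=s["tool_rot"]; M=R.from_quat([*q[1:],q[0]]).as_matrix()
tip=s["ee_pos"]+M@[.1045,0,.022]; print("tip",tip)
for k in("scene","top","wrist"):
    c=cam(k); print(k,"expect egg",proj(c,[tip]).round(1),"dish",proj(c,[[.611,.068,.014]]).round(1))
    for n in("egg","dish","egg_ring"):
        for d in eyes.spot_in(k,n)[:2]:
            r=np.array(d["rect"])*[560,420,560,420]; print(n,round(d["score"],2),r.round(1),ground(c,r[:2],{"egg":tip[2]+.003,"dish":.012,"egg_ring":.01}[n]).round(3))
z=lambda a:cv2.resize(a[:,:,::-1],(400,300),interpolation=cv2.INTER_CUBIC)
cv2.imwrite("pics/fin.png",np.vstack([np.hstack([z(W),z(S)]),np.hstack([z(S[150:290,240:430]),z(T[150:300,150:350])])]))
E
```

```text
t: 17.1
ee_pos: [0.5073, 0.0436, 0.1878]
tool_rot: [0.0, 0.968, 0.252, -0.0]
wrist_force: [0.1, 0.3, -1.6]
opening: 0.0353
gripper_force: 60.3
t: 17.7
ee_pos: [0.5196, 0.0175, 0.188]
tool_rot: [-0.0, 0.968, 0.253, -0.0]
wrist_force: [-0.3, -0.9, -1.2]
opening: 0.0359
gripper_force: 60.3
tip [0.610932   0.06832304 0.16602524]
scene expect egg [[316.6 215. ]] dish [[312.8 253.1]]
egg 0.46 [315.7 216.2  10.9  22. ] [[0.618 0.066 0.169]]
dish 0.74 [312.4 253.5  38.7  30.5] [[0.611 0.067 0.012]]
egg_ring 0.56 [370.6 240.4  21.6  20.9] [[0.552 0.232 0.01 ]]
egg_ring 0.32 [313.5 253.6  34.9  30.4] [[0.61 0.07 0.01]]
top expect egg [[255.6 197.9]] dish [[258.7 205.9]]
egg 0.46 [254.7 191.8  11.7   8. ] [[0.627 0.07  0.169]]
egg 0.26 [365.6 148.2  28.4  30. ] [[ 0.741 -0.23   0.169]]
dish 0.6 [258.1 198.5  41.6  19.8] [[0.633 0.07  0.012]]
egg_ring 0.69 [200.7 228.1  21.2  17.2] [[0.549 0.24  0.01 ]]
egg_ring 0.55 [365.3 148.9  27.9  29.5] [[ 0.779 -0.253  0.01 ]]
wrist expect egg [[274.7  26. ]] dish [[275.7  62.6]]
egg 0.61 [276.   47.1 120.5  94.2] [[0.605 0.065 0.169]]
dish 0.68 [278.1  97.4 145.4  93.3] [[0.59  0.054 0.012]]
egg_ring 0.58 [39.9 33.9 79.1 64.5] [[0.543 0.229 0.01 ]]
```

View pics/fin.png

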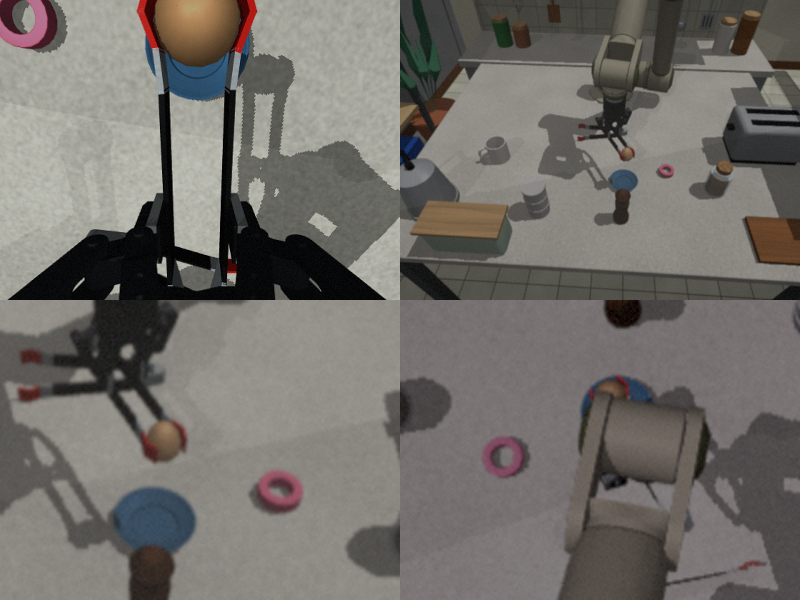

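The egg is held between the red cups over the dish with its underside about 14 cm up, and the ring and dish have not moved. The arm is at rest, so I'm handing in.

```bash
python3 -c "
from h import *
s=env.state(); print(s['opening'],s['gripper_force'],abs(s['dq']).max()); print(job.close_job())"
```

```text
0.03559719056255296 60.26382923126221 0.00245849039548295
the job is handed in; nothing more can be done
None
```

The egg is held in the tongs over the middle of the blue dish, underside about 14 cm above the worktop, with the ring and dish unmoved; I handed the job in about 18 s into the 42 s limit, and no verdict came back.

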